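# Pinch-test the pump bushes and sort them

## Task

Pinch each of the three pump-mount bushes gently across its two steel side plates to feel whether its rubber is still soft. Holding it by those plates, lower the soft one over the dowel standing in the vice, without forcing or dropping it, until it rests on the jaws, and put the two that have gone hard in the scrap tray, each on the tray's floor. Put no hard one over the dowel, and leave the other things on the bench where they are.

Things in the scene. Friction and masses are not known exactly. Their poses are not given: they have to be found in the camera images.
- bush_1_center (a point): one of three pump-mount bushes that look alike, bore upright. Point: its centre, half-way up its 44 mm height, on the bore axis (z); y is square to its two flat steel side plates. Steel tube, 26 mm outside, 19.4 mm bore right through, in a black rubber block; plates 36 mm wide (x), 42 mm tall, 54 mm over the plates (y) when free; about 180 g. Pinched across the plates, both move in equally and spring back
- bush_2_center (a point): one of three pump-mount bushes that look alike, bore upright. Point: its centre, half-way up its 44 mm height, on the bore axis (z); y is square to its two flat steel side plates. Same sizes as bush_1. A soft bush gives about 10 mm in all (to 44 mm over the plates) under a 20 N pinch and stops at 42 mm; a hard one about 3 mm (to 51 mm) under 20 N, 5 mm under 40 N
- bush_3_center (a point): one of three pump-mount bushes that look alike, bore upright. Point: its centre, half-way up its 44 mm height, on the bore axis (z); y is square to its two flat steel side plates. Same sizes and behaviour as bush_1 and bush_2. Which is soft cannot be seen; one is soft, two are hard; their places are mixed every time and their numbers mean nothing. A pinch over 50 N harms the rubber
- bush_1_p (a joint): how far each side plate of bush_1 is pressed in (m): 0 when free, at most 0.006
- bush_2_p (a joint): how far each side plate of bush_2 is pressed in (m): 0 when free, at most 0.006
- bush_3_p (a joint): how far each side plate of bush_3 is pressed in (m): 0 when free, at most 0.006
- dowel_top (a point): centre of the top end of the upright wooden dowel clamped in the steel bench vice: 16 mm diameter, the top 6 mm tapered to 9 mm, standing 52 mm above the vice jaws
- dowel_foot (a point): point on the dowel's axis level with the flat tops of the vice jaws (52 mm below the dowel's top, 110 mm above the bench). A bush fully home on the dowel stands on the jaw tops, its centre 22 mm above this point. The jaw tops cover 106 mm (x) by 100 mm (y), and only the dowel stands higher than them. x points away from the vice's handle
- scrap_tray_in (a point): centre of the inner floor (4 mm above the bench) of the open plain metal scrap tray, fixed to the bench: 220 mm along its x, 180 mm along its y outside, walls 4 mm thick and 30 mm high above the bench
- padlock: red padlock lying flat, about 75 x 40 x 22 mm, bystander; origin under its case's centre
- sprinkler: green sprinkler fitting standing upright, 44 mm diameter, 62 mm tall, bystander; origin under its centre
- offcut: wood offcut 50 x 35 x 20 mm, bystander; origin under its centre
- spanner: steel spanner 150 mm long lying flat, bystander; origin under its middle
Things that resemble listed ones, but are neither listed nor needed, are in the scene too. What is shaped like the part that bears bush_2_center but orange is not meant. What is shaped like the part that bears bush_3_center but pink is not meant.

How it is judged:
By the outcome, as a careful person would: the job done as asked, in the order asked, and still so for the second after the job is handed in, with the robot touching nothing.
It also fails if it takes over 72 s, if anything falls off the work surface, if the arm or the gripper's body presses on something with over 40 N, if the wrist force passes 120 N, or if a joint passes its speed limit or range.

## Robot

A 6-joint arm with a two-finger parallel gripper is mounted at the origin on the work surface. World frame = base frame: x ahead of the robot, y to its left, z up, the work surface at z = 0. Lengths are in m, angles in rad, forces in N, time in s.
With the tool pointing down it reaches from about 0.375 to 0.975 m from the base axis. Payload 3.8 kg.
Tool frame: the origin (TCP) lies on the centre line of the jaws, within the pads' length; the fingertips stand 25 mm ahead of it and the grasp point (between the pads) lies 6 mm ahead of it; z points along the fingers, y is the line along which they close (so a half turn about z gives the same grasp; the last joint's range is limited). The gripper opens to 85 mm and grips with 20 to 120 N. Pads are 22 mm wide; open, the fingers measure 114 mm over their backs; the gripper's body (76 mm by 85 mm) begins 54 mm behind the grasp point. The pads swing forward as they close: fully open they stand 13 mm farther back than shut.
Start: joints at [1.292, 0.264, 1.604, -0, 1.274, -0.037], TCP at [0.162, 0.655, 0.233] pointing down, gripper open.
Joint ranges: [-2.63, 2.63], [-0.94, 2.18], [0.31, 2.57], [-1.31, 4.45], [0, 2.66], [-2.55, 2.55]. Speed limits (rad/s): [2.57, 2.57, 3.14, 3.14, 3.14, 3.14].

## Interface

Orientations are given as a rotation vector (axis times angle).
In Python, from workcell import bot gives the robot as it stands. The module is installed in compiled form; this text tells all that it offers.
- The arm moves only by the tool play_rows, never from a script. Its argument "commands" is a list that holds one entry, the list of rows, each a list of 7 numbers: the shift along the tool's x, y, z as a fraction of full scale, then the turn, a rotation vector about the tool's x, y, z as a fraction of full scale, then the closure, from -1 (fully open) to 1 (shut). A call has 1 to 8 rows; each row is the pose to reach, as a shift and turn from the pose commanded when the call began, along the tool's axes at that moment, turning the shorter way round; what a row does not reach only later rows make up. Full scale, the value 1, is 60 cm for a shift and 180 degrees for a turn. A row lasts 1/10 s, in which the tool goes at most 50 mm and 8.59 degrees, less where a joint would pass 70% of its speed; a pose out of reach is approached as far as the arm can. A call with a number of a shift or a turn outside -1 to 1 is refused whole. A call with a gripper value outside its range is refused whole. The fingers move at their own pace and stop on an object; "force" is the grip in N (left out, the last holds). Time passes only in rows, so rows that repeat a pose let the fingers close. It gives the time, the measured TCP pose, the force, the opening and the grip force at its end, in the units of the state.
- bot.read_state(): the state, without advancing time (a new reading comes with each control period).
- bot.read_camera(name): name is "scene" or "top"; returns the picture (480x640x3 uint8, blue, green, red); there is no depth.
- bot.camera_params(name): a dict with "fov_y" (degrees; the focal length in pixels is half the picture's height over the tangent of half this angle, whatever the lens; pixels are square), "cx", "cy" (the principal point, pixels), "D" ([k1, k2, p1, p2, k3] as OpenCV has them; the pictures are not rectified), "rvec" (rotation vector, rad) and "tvec" (3), from world to camera coordinates, as OpenCV has them. Camera axes: x right, y down, z forward; pixel columns grow to the right and rows downward; lengths in m; the calibration is good to about 2 mm. A picture is of the moment at which its call begins. camera_params takes no time and is no camera call.
- bot.finish_job(): hands the job in; it is judged then, once.
The state is a dict: "time": time; "q": joint angles; "joint_vel": joint speeds; "joint_torque": joint torques, N m; "tool_pos": TCP position; "tcp_rot": TCP orientation; "wrist_force": force on the tool from outside, world axes, zero at the start; "torque": the same for the moment, N m; "width": opening from 0.0 (shut) to 1.0 (fully open); "grip_force": force on a finger pad.
Only numpy, scipy, OpenCV 4.12 (cv2) and the standard library are available. Lean on these libraries where they do the work, as an engineer would, in place of code of your own. Each camera call takes 0.05 s, during which the arm holds its last target. There are 200 camera calls.

## Working session

There is one attempt and no reset: what is moved stays moved. The work goes in short steps, Python scripts to look and compute and a tool call to move; the robot and the scene stay as the last step left them, time stands still between calls to the robot, and variables do not carry over. Pictures are saved under pics/ and viewed, at most 10 in all, crops included, and the job is handed in when it is done.

Besides the shell and the picture viewer there is one more tool, called after "Request:" as name([rows], argument=value, ...), one row to a line, values as JSON. play_rows: Moves the arm, as the interface text tells. Its arguments: {"type":"object","properties":{"commands":{"type":"array"},"force":{"type":"number"}},"required":["commands"]}

```bash
mkdir -p pics; ls; python3 - <<'E'
from workcell import bot
import cv2
for n in("scene","top"):
    cv2.imwrite(f"pics/{n}0.png",bot.read_camera(n)); print(n,bot.camera_params(n))
print(bot.read_state())
E
```

```text
pics
scene {'fov_y': 51.97157951485164, 'cx': 323.02422006562335, 'cy': 244.71691052337127, 'D': array([-0.13805138,  0.        ,  0.        ,  0.        ,  0.        ]), 'rvec': array([ 2.44219053,  0.65849596, -0.20233813]), 'tvec': array([-0.45267318, -0.14808177,  1.23641509])}
top {'fov_y': 49.811512126269285, 'cx': 316.9336377309012, 'cy': 239.98653905024466, 'D': array([-0.12005648,  0.        ,  0.        ,  0.        ,  0.        ]), 'rvec': array([ 2.00893933, -2.22162496,  0.23352281]), 'tvec': array([0.02706128, 0.54317813, 0.88100142])}
{'time': 0.1, 'q': array([ 1.29214442e+00,  2.64695495e-01,  1.60524995e+00, -1.82415486e-05,
        1.27369848e+00, -3.68879425e-02]), 'joint_vel': array([ 1.32869614e-03, -3.01071735e-03, -3.63982776e-03,  2.38408963e-03,
        8.22273418e-05,  3.24312644e-04]), 'joint_torque': array([-3.45223334e-04, -5.16702855e+01, -3.68592417e+01, -1.01191242e-04,
        6.31898802e-03,  1.04962439e-07]), 'tool_pos': array([0.16142309, 0.65473214, 0.23166785]), 'tcp_rot': array([-0.37879241, -3.11836397,  0.00318609]), 'wrist_force': array([-0.24364943,  0.33450103, -0.34486068]), 'torque': array([-0.02550793, -0.00460847,  0.00652479]), 'grip_force': 0.0, 'width': 0.9972325199396258}
```

View pics/scene0.png

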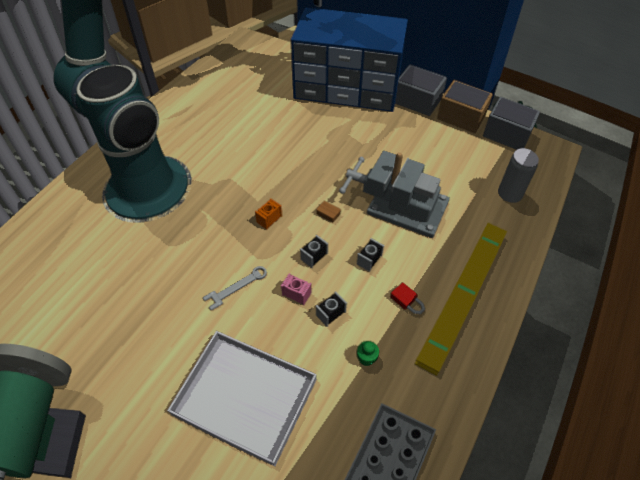

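View pics/top0.png

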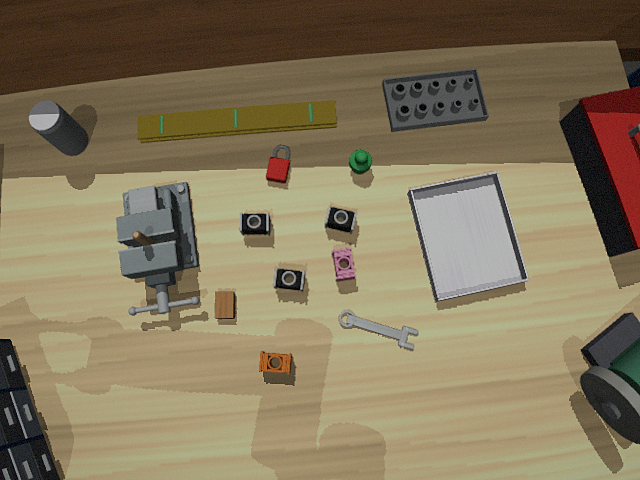

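The three black bushes are at top pixels (255,223), (341,219) and (290,279). In the scene view they are at (314,250), (370,254) and (331,307). Lookalikes I am leaving out are orange (276,363) and pink (344,264). The dowel top is near (137,234) and the tray at (467,237).

```bash
cat > h.py <<'E'
import numpy as np, cv2
from workcell import bot
def cam(n):
    p=bot.camera_params(n); f=240/np.tan(np.radians(p["fov_y"]/2))
    return np.array([[f,0,p["cx"]],[0,f,p["cy"]],[0,0,1]]),p["D"],p["rvec"],p["tvec"]
def ray(n,uv):
    K,D,r,t=cam(n); R=cv2.Rodrigues(r)[0]
    d=cv2.undistortPoints(np.float64(uv).reshape(-1,1,2),K,D).reshape(-1,2)
    return -R.T@t, np.c_[d,np.ones(len(d))]@R
def plane(n,uv,z):
    o,d=ray(n,uv); return o+d*((z-o[2])/d[:,2])[:,None]
def tri(uva,uvb):
    (o1,d1),(o2,d2)=ray("top",uva),ray("scene",uvb); out=[]
    for a,b in zip(d1,d2):
        s=np.linalg.lstsq(np.c_[a,-b],o2-o1,rcond=None)[0]
        out.append([*((o1+a*s[0]+o2+b*s[1])/2),np.linalg.norm(o1+a*s[0]-o2-b*s[1])])
    return np.array(out)
def px(n,P):
    K,D,r,t=cam(n); return cv2.projectPoints(np.float64(P),r,t,K,D)[0].reshape(-1,2)
E
python3 - <<'E'
import cv2,numpy as np
t=cv2.imread("pics/top0.png");s=cv2.imread("pics/scene0.png")
c=lambda i,x,y,w,h,k:cv2.resize(i[y:y+h,x:x+w],None,fx=k,fy=k,interpolation=cv2.INTER_CUBIC)
a=c(t,230,195,135,100,5.9)
cv2.imwrite("pics/c_bush.png",a[:590,:796])
L=c(t,105,175,100,75,4); 
R=c(s,340,140,110,100,4)
o=np.zeros((600,800,3),np.uint8); o[:300,:400]=L; o[:400,400:800]=R[:, :400]
o[300:600,:400]=c(s,295,230,100,75,4)
cv2.imwrite("pics/c_mix.png",o)
E
```

```text
(no output)
```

View pics/c_bush.png

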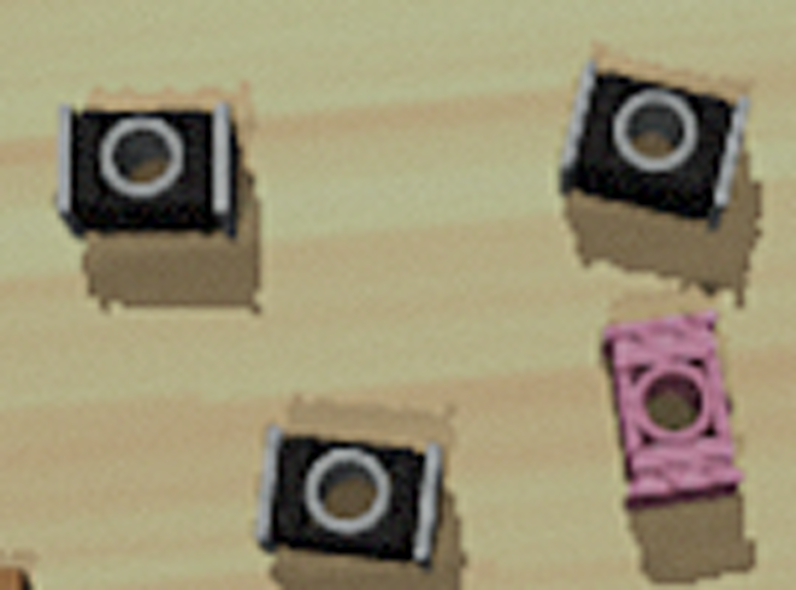

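View pics/c_mix.png

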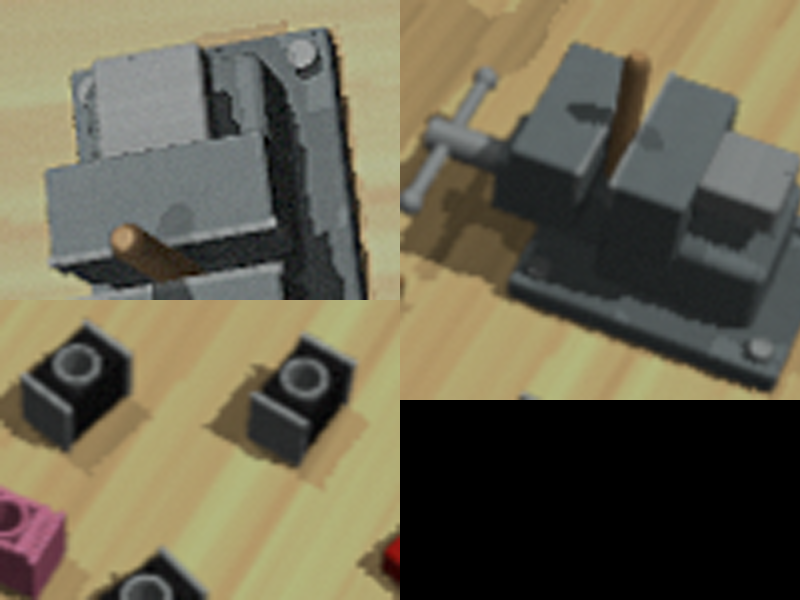

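The close crops confirm three black rubber bushes with grey plates on their left and right sides, and ring centres at crop (141,157), (656,131) and (348,491). The dowel's pale top disc is at top crop (126,239) and scene crop (637,56). Next I'll refine these and cast rays.

```bash
cat > m.py <<'E'
from h import *
def plates(img,n,c,z,r=22):
    """bright grey parts (ring, plates) round pixel c -> ring centre and plate direction on plane z"""
    x,y=map(int,c); k=6
    roi=cv2.resize(img[y-r:y+r,x-r:x+r],None,fx=k,fy=k,interpolation=cv2.INTER_CUBIC)
    hsv=cv2.cvtColor(roi,cv2.COLOR_BGR2HSV)
    m=((hsv[...,2]>110)&(hsv[...,1]<60)).astype(np.uint8)
    N,l,st,ce=cv2.connectedComponentsWithStats(m)
    f=lambda p:(np.array(p)+.5)/k-.5+[x-r,y-r]
    return [(st[i][4],st[i][2],st[i][3],plane(n,f(ce[i]),z)[0].round(4)) for i in range(1,N) if st[i][4]>250]
E
python3 - <<'E'
from m import *
t=cv2.imread("pics/top0.png");s=cv2.imread("pics/scene0.png")
for n,i,cs in(("top",t,[(254,222),(341,217),(289,278)]),("scene",s,[(314,246),(371,250),(331,304)])):
    for c in cs:
        print(n,c)
        for q in plates(i,n,c,.044): print("  ",q)
f=lambda u,v,k,x,y:[(u+.5)/k-.5+x,(v+.5)/k-.5+y]
for a,b in zip([(141,157),(656,131),(348,491)],[(304,378),(0,0),(0,0)]): print(plane("top",f(*a,5.9,230,195),.044))
for nm,p in dict(A=[(64,158),(222,155)],B=[(579,120),(731,150)],C=[(270,488),(429,503)]).items():
    q=plane("top",[f(*u,5.9,230,195) for u in p],.044); d=q[1]-q[0]; print(nm,q.round(4),np.linalg.norm(d),np.degrees(np.arctan2(d[1],d[0])))
dt=f(126,239,4,105,175);ds=f(237,56,4,340,140)
print("dowel",tri([dt],[ds]),plane("top",dt,.162),plane("scene",ds,.162))
print("dowel foot px",px("top",[plane("top",dt,.162)[0]*[1,1,0]+[0,0,.110]]))
print("tray",plane("top",[(409,186),(495,174),(525,279),(436,300)],.03))
print("others", plane("top",[(278,170),(360,162),(225,305)],.02))
print("jaw corners",plane("top",[f(48,175,4,105,175),f(262,135,4,105,175),f(272,222,4,105,175),f(55,268,4,105,175)],.11))
E
```

```text
top (254, 222)
   (np.int32(15135), np.int32(264), np.int32(249), array([0.6053, 0.0957, 0.044 ]))
   (np.int32(678), np.int32(45), np.int32(34), array([0.6261, 0.1175, 0.044 ]))
   (np.int32(995), np.int32(42), np.int32(56), array([0.6138, 0.0472, 0.044 ]))
   (np.int32(1591), np.int32(19), np.int32(113), array([0.5914, 0.0606, 0.044 ]))
   (np.int32(2381), np.int32(81), np.int32(78), array([0.5929, 0.0856, 0.044 ]))
   (np.int32(540), np.int32(15), np.int32(61), array([0.5737, 0.0479, 0.044 ]))
top (341, 217)
   (np.int32(7705), np.int32(264), np.int32(53), array([ 0.6229, -0.0749,  0.044 ]))
   (np.int32(260), np.int32(32), np.int32(17), array([ 0.6094, -0.1079,  0.044 ]))
   (np.int32(3439), np.int32(74), np.int32(159), array([ 0.5821, -0.0453,  0.044 ]))
   (np.int32(813), np.int32(45), np.int32(27), array([ 0.6066, -0.0434,  0.044 ]))
   (np.int32(2396), np.int32(82), np.int32(80), array([ 0.5848, -0.0758,  0.044 ]))
   (np.int32(1729), np.int32(39), np.int32(113), array([ 0.5769, -0.0999,  0.044 ]))
   (np.int32(1211), np.int32(34), np.int32(42), array([ 0.5728, -0.1105,  0.04
[... 1270 characters left out ...]
845 0.0541 0.044 ]
 [0.4751 0.0059 0.044 ]] 0.049114315771406396 -101.11723248659474
dowel [[0.55998458 0.26755922 0.16310764 0.00084337]] [[0.55993113 0.26762563 0.162     ]] [[0.55986617 0.26910991 0.162     ]]
dowel foot px [[146.19589946 240.88173974]]
tray [[ 0.63634996 -0.21460341  0.03      ]
 [ 0.64491934 -0.38740263  0.03      ]
 [ 0.43513898 -0.4093282   0.03      ]
 [ 0.41471504 -0.2344874   0.03      ]]
others [[ 0.69688465  0.03300575  0.02      ]
 [ 0.69740094 -0.12785962  0.02      ]
 [ 0.44569588  0.15286431  0.02      ]]
jaw corners [[0.60570185 0.31959131 0.11      ]
 [0.61379043 0.22326371 0.11      ]
 [0.57429724 0.22039721 0.11      ]
 [0.56358186 0.31719031 0.11      ]]
```

```bash
cat > g.py <<'E'
import sys
from h import *
from scipy.spatial.transform import Rotation as Ro
def rel(x,y,z,ang):
    """row fractions from measured pose to TCP x,y,z, tool down, tool y at ang deg"""
    s=bot.read_state(); R=Ro.from_rotvec(s["tcp_rot"]); a=np.radians(ang)
    Y=np.array([np.cos(a),np.sin(a),0]); Z=np.array([0,0,-1.]); X=np.cross(Y,Z)
    T=Ro.from_matrix(np.c_[X,Y,Z])
    return np.r_[R.inv().apply(np.array([x,y,z])-s["tool_pos"])/.6,(R.inv()*T).as_rotvec()/np.pi].round(4).tolist()
def st():
    s=bot.read_state(); print("t",s["time"],"p",s["tool_pos"].round(4),"w",round(s["width"],3),"gf",round(s["grip_force"],1),"F",s["wrist_force"].round(1))
if __name__=="__main__":
    st()
    for a in sys.argv[1:]: print(a,rel(*map(float,a.split(","))))
E
python3 g.py .5925,.0857,.13,84 .5925,.0857,.032,84
```

```text
t 0.1 p [0.1614 0.6547 0.2317] w 0.997 gf 0.0 F [-0.2  0.3 -0.3]
.5925,.0857,.13,84 [-0.9246, -0.7485, 0.1709, -0.0007, -0.0001, -0.0436]
.5925,.0857,.032,84 [-0.9246, -0.7481, 0.3343, -0.0007, -0.0001, -0.0436]
```

Request:
play_rows([
  [[-0.9246,-0.7485,0,0,0,-0.0436,-1],[-0.9246,-0.7485,0,0,0,-0.0436,-1],[-0.9246,-0.7485,0,0,0,-0.0436,-1],[-0.9246,-0.7485,0,0,0,-0.0436,-1],[-0.9246,-0.7485,0,0,0,-0.0436,-1],[-0.9246,-0.7485,0,0,0,-0.0436,-1],[-0.9246,-0.7485,0,0,0,-0.0436,-1],[-0.9246,-0.7485,0,0,0,-0.0436,-1]],
], force=20)

```text
time: 0.9
tool_pos: [0.4038, 0.3346, 0.2325]
tcp_rot: [-0.164, -3.137, 0.0]
wrist_force: [0.4, 0.6, -0.1]
width: 1.003
grip_force: 0.0
```

```bash
python3 g.py .5925,.0857,.22,84 .5925,.0857,.13,84
```

```text
t 0.9 p [0.4038 0.3346 0.2325] w 1.003 gf 0.0 F [ 0.4  0.6 -0.1]
.5925,.0857,.22,84 [-0.3561, -0.3798, 0.0209, -0.0001, -0.0001, 0.0001]
.5925,.0857,.13,84 [-0.3561, -0.3797, 0.1709, -0.0001, -0.0001, 0.0001]
```

Request:
play_rows([
  [[-0.35,-0.37,0.02,0,0,0,-1],[-0.35,-0.37,0.02,0,0,0,-1],[-0.35,-0.37,0.02,0,0,0,-1],[-0.35,-0.37,0.02,0,0,0,-1],[-0.35,-0.37,0.02,0,0,0,-1],[-0.35,-0.37,0.17,0,0,0,-1],[-0.35,-0.37,0.17,0,0,0,-1],[-0.35,-0.37,0.17,0,0,0,-1]],
])

```text
time: 1.7
tool_pos: [0.5855, 0.0908, 0.1243]
tcp_rot: [-0.169, -3.127, 0.004]
wrist_force: [0.1, -0.2, 0.3]
width: 1.002
grip_force: 0.0
```

```bash
python3 g.py .5925,.0857,.1,84 .5925,.0857,.032,84
```

```text
t 1.7 p [0.5855 0.0908 0.1243] w 1.002 gf 0.0 F [ 0.1 -0.2  0.3]
.5925,.0857,.1,84 [-0.013, -0.007, 0.0403, -0.001, -0.0033, -0.001]
.5925,.0857,.032,84 [-0.0142, -0.0067, 0.1537, -0.001, -0.0033, -0.001]
```

Request:
play_rows([
  [[-0.0135,-0.007,0.04,0,-0.0033,-0.001,-1],[-0.0142,-0.0067,0.15,0,-0.0033,-0.001,-1],[-0.0142,-0.0067,0.15,0,-0.0033,-0.001,-1],[-0.0142,-0.0067,0.15,0,-0.0033,-0.001,-1],[-0.0142,-0.0067,0.15,0,-0.0033,-0.001,-1]],
])

```text
time: 2.2
tool_pos: [0.5974, 0.0896, 0.0422]
tcp_rot: [0.158, 3.126, -0.0]
wrist_force: [0.5, 0.2, 0.2]
width: 0.999
grip_force: 0.0
```

```bash
python3 g.py .5925,.0857,.032,84
```

```text
t 2.2 p [0.5974 0.0896 0.0422] w 0.999 gf 0.0 F [0.5 0.2 0.2]
.5925,.0857,.032,84 [0.0077, -0.0072, 0.0169, 0.0001, 0.0036, 0.0012]
```

Request:
play_rows([
  [[0.0077,-0.0072,0.012,0,0.0036,0.0012,-1],[0.0077,-0.0072,0.012,0,0.0036,0.0012,-1],[0.0077,-0.0072,0.012,0,0.0036,0.0012,-1]],
])

```text
time: 2.5
tool_pos: [0.5925, 0.0851, 0.0348]
tcp_rot: [0.166, 3.137, 0.001]
wrist_force: [-0.5, -0.5, 1.0]
width: 1.006
grip_force: 0.0
```

```bash
python3 g.py .5925,.0857,.032,84; python3 -c "
from workcell import bot;import cv2;s=cv2.resize(bot.read_camera('scene')[170:290,290:450],None,fx=5,fy=5);cv2.imwrite('pics/gA.png',s)"
```

```text
t 2.5 p [0.5925 0.0851 0.0348] w 1.006 gf 0.0 F [-0.5 -0.5  1. ]
.5925,.0857,.032,84 [0.0002, 0.001, 0.0047, 0.0001, 0.0002, -0.0003]
```

View pics/gA.png

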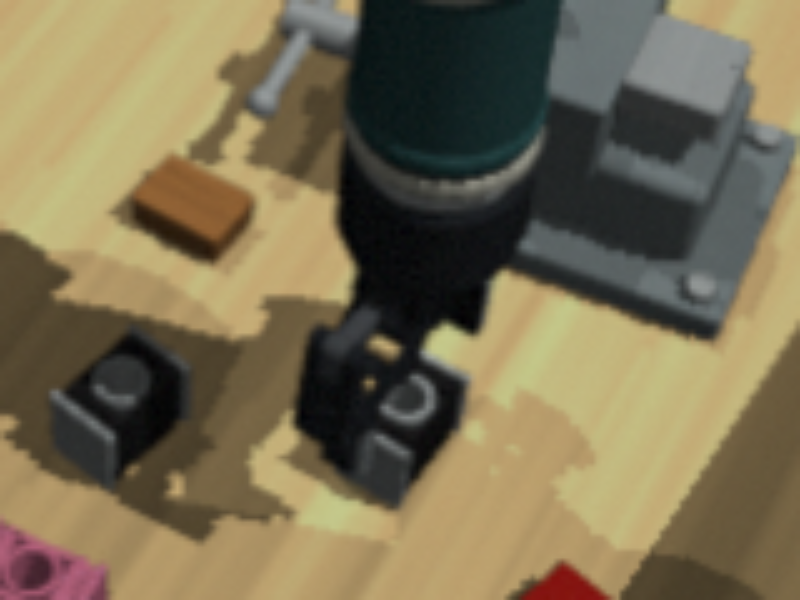

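```bash
python3 - <<'E'
from h import *
a=np.radians(84);Y=np.array([np.cos(a),np.sin(a),0]);X=np.array([Y[1],-Y[0],0])
c=np.array([.5925,.0857,0])
P=[c-Y*o+X*x+[0,0,z] for o in(.0425,.057) for z in(.012,.05) for x in(-.011,.011)]
print(((px("scene",P)-[290,170])*5).round())
print(((px("scene",[c+[0,0,.044]])-[290,170])*5).round())
E
```

```text
[[322. 488.]
 [364. 513.]
 [328. 439.]
 [371. 465.]
 [304. 510.]
 [346. 535.]
 [309. 462.]
 [352. 488.]]
[[402. 394.]]
```

The picture shows the near finger at (330,400) beside bush A's near plate (385,465). The bush sits between the jaws with its ring at (408,398), so I'll close gently.

Request:
play_rows([
  [[0,0.001,0.003,0,0,0,1],[0,0.001,0.003,0,0,0,1],[0,0.001,0.003,0,0,0,1],[0,0.001,0.003,0,0,0,1],[0,0.001,0.003,0,0,0,1],[0,0.001,0.003,0,0,0,1],[0,0.001,0.003,0,0,0,1],[0,0.001,0.003,0,0,0,1]],
], force=20)

```text
time: 3.35
tool_pos: [0.5923, 0.0856, 0.0332]
tcp_rot: [-0.165, -3.137, 0.0]
wrist_force: [-2.3, -0.1, 7.8]
width: 0.494
grip_force: 20.2
```

```bash
python3 g.py .5925,.0857,.032,84; python3 -c "
from workcell import bot;import cv2;s=cv2.resize(bot.read_camera('scene')[170:290,290:450],None,fx=5,fy=5);cv2.imwrite('pics/gA2.png',s)"
```

```text
t 3.35 p [0.5923 0.0856 0.0332] w 0.494 gf 20.2 F [-2.3 -0.1  7.8]
.5925,.0857,.032,84 [-0.0004, 0.0002, 0.0019, -0.0, -0.0002, -0.0002]
```

View pics/gA2.png

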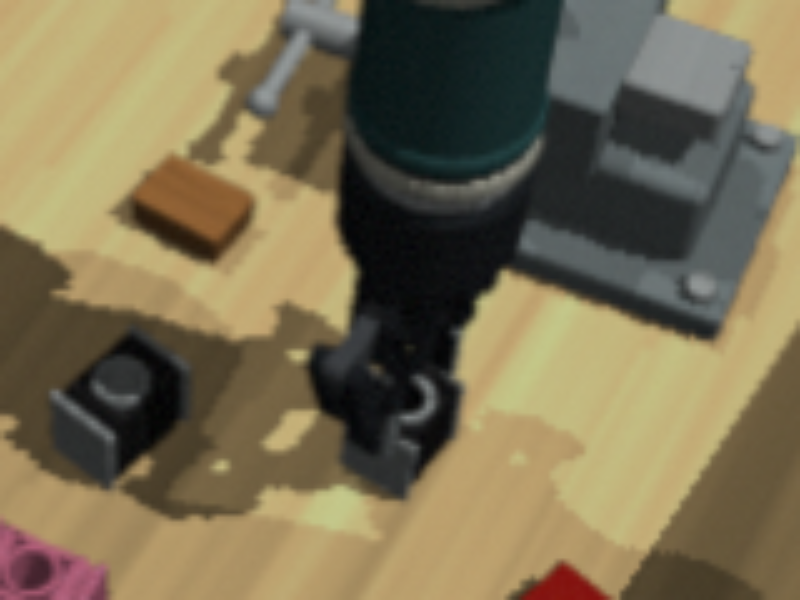

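The pads have closed on A and its plates are visibly pressed in. The width of 0.494 is about 42 mm at 20 N, so A looks soft. Next I'll pinch C.

Request:
play_rows([
  [[0,0,0,0,0,0,-1],[0,0,0,0,0,0,-1],[0,0,0,0,0,0,-1],[0,0,0,0,0,0,-1],[0,0,-0.12,0,0,0,-1],[0,0,-0.12,0,0,0,-1],[0.175,-0.11,-0.12,0,0,0.0306,-1],[0.175,-0.11,-0.12,0,0,0.0306,-1]],
])

```text
time: 4.2
tool_pos: [0.5035, 0.0416, 0.1055]
tcp_rot: [0.317, 3.123, 0.001]
wrist_force: [-1.3, -1.2, -0.4]
width: 1.001
grip_force: 0.0
```

```bash
python3 g.py .481,.0305,.1,78.5
```

```text
t 4.2 p [0.5035 0.0416 0.1055] w 1.001 gf 0.0 F [-1.3 -1.2 -0.4]
.481,.0305,.1,78.5 [0.0331, -0.0256, 0.0091, 0.0002, 0.0009, -0.0005]
```

Request:
play_rows([
  [[0.0331,-0.0256,0.0,0,0,0,-1],[0.0331,-0.0256,0.0,0,0,0,-1],[0.0331,-0.0256,0.0,0,0,0,-1]],
])

```text
time: 4.5
tool_pos: [0.4799, 0.0304, 0.1043]
tcp_rot: [0.317, 3.125, 0.001]
wrist_force: [0.2, -0.2, -0.7]
width: 1.0
grip_force: 0.0
```

```bash
python3 g.py .481,.0305,.03,78.5
```

```text
t 4.5 p [0.4799 0.0304 0.1043] w 1.0 gf 0.0 F [ 0.2 -0.2 -0.7]
.481,.0305,.03,78.5 [-0.0017, 0.0004, 0.1238, 0.0001, 0.0001, -0.0005]
```

Descend to C and pinch it in two calls.

Request:
play_rows([
  [[-0.001,0,0.05,0,0,0,-1],[-0.001,0,0.121,0,0,0,-1],[-0.001,0,0.121,0,0,0,-1],[-0.001,0,0.121,0,0,0,1],[-0.001,0,0.121,0,0,0,1],[-0.001,0,0.121,0,0,0,1],[-0.001,0,0.121,0,0,0,1],[-0.001,0,0.121,0,0,0,1]],
], force=20)

```text
time: 5.3
tool_pos: [0.4827, 0.0306, 0.0341]
tcp_rot: [0.316, 3.122, 0.001]
wrist_force: [-1.4, 0.2, 6.7]
width: 0.579
grip_force: 20.8
```

Request:
play_rows([
  [[0,0,0,0,0,0,1],[0,0,0,0,0,0,1],[0,0,0,0,0,0,1]],
])

```text
time: 5.6
tool_pos: [0.4827, 0.0306, 0.0341]
tcp_rot: [0.316, 3.122, 0.001]
wrist_force: [-0.9, 0.1, 5.7]
width: 0.579
grip_force: 20.8
```

```bash
python3 g.py .5848,-.0760,.1,71.5
```

```text
t 5.6 p [0.4827 0.0306 0.0341] w 0.579 gf 20.8 F [-0.9  0.1  5.7]
.5848,-.0760,.1,71.5 [-0.2027, -0.1399, -0.1092, 0.0004, 0.0012, 0.0386]
```

Request:
play_rows([
  [[0,0,0,0,0,0,-1],[0,0,0,0,0,0,-1],[0,0,0,0,0,0,-1],[0,0,-0.11,0,0,0,-1],[0,0,-0.11,0,0,0,-1],[-0.2,-0.139,-0.11,0,0,0.0386,-1],[-0.2,-0.139,-0.11,0,0,0.0386,-1],[-0.2,-0.139,-0.11,0,0,0.0386,-1]],
])

```text
time: 6.4
tool_pos: [0.5827, -0.0765, 0.0979]
tcp_rot: [0.504, 3.1, -0.0]
wrist_force: [0.3, 0.9, -0.1]
width: 1.0
grip_force: 0.0
```

Request:
play_rows([
  [[0,0,0,0,0,0,-1]],
])

```text
time: 6.5
tool_pos: [0.5856, -0.0793, 0.098]
tcp_rot: [0.509, 3.096, -0.002]
wrist_force: [-0.3, 0.1, 0.5]
width: 0.998
grip_force: 0.0
```

```bash
python3 g.py .5848,-.0760,.1,71.5 .5848,-.0760,.032,71.5
```

```text
t 6.5 p [ 0.5856 -0.0793  0.098 ] w 0.998 gf 0.0 F [-0.3  0.1  0.5]
.5848,-.0760,.1,71.5 [0.003, 0.0047, -0.0033, -0.0002, 0.0013, -0.001]
.5848,-.0760,.032,71.5 [0.0034, 0.0048, 0.11, -0.0002, 0.0013, -0.001]
```

Request:
play_rows([
  [[0.003,0.0048,0.03,0,0,-0.001,-1],[0.003,0.0048,0.107,0,0,-0.001,-1],[0.003,0.0048,0.107,0,0,-0.001,-1],[0.003,0.0048,0.107,0,0,-0.001,1],[0.003,0.0048,0.107,0,0,-0.001,1],[0.003,0.0048,0.107,0,0,-0.001,1],[0.003,0.0048,0.107,0,0,-0.001,1],[0.003,0.0048,0.107,0,0,-0.001,1]],
], force=20)

```text
time: 7.3
tool_pos: [0.5822, -0.0722, 0.0363]
tcp_rot: [0.499, 3.098, -0.0]
wrist_force: [-2.2, -0.5, 6.1]
width: 0.572
grip_force: 21.6
```

Request:
play_rows([
  [[0,0,0,0,0,0,1],[0,0,0,0,0,0,1],[0,0,0,0,0,0,-1],[0,0,0,0,0,0,-1],[0,0,0,0,0,0,-1],[0,0,0,0,0,0,-1],[0,0,-0.12,0,0,0,-1],[0,0,-0.12,0,0,0,-1]],
])

```text
time: 8.1
tool_pos: [0.5816, -0.0722, 0.1074]
tcp_rot: [0.5, 3.1, -0.0]
wrist_force: [1.1, 0.2, 1.1]
width: 1.0
grip_force: 0.0
```

```bash
python3 g.py .5925,.0857,.1,84
```

```text
t 8.1 p [ 0.5816 -0.0722  0.1074] w 1.0 gf 0.0 F [1.1 0.2 1.1]
.5925,.0857,.1,84 [0.0655, 0.2554, 0.0123, 0.0, 0.0005, -0.0684]
```

B reads 0.572, so it is hard. A is the soft one and goes on the dowel.

Request:
play_rows([
  [[0.0655,0.2554,0,0,0,-0.0684,-1],[0.0655,0.2554,0,0,0,-0.0684,-1],[0.0655,0.2554,0,0,0,-0.0684,-1],[0.0655,0.2554,0,0,0,-0.0684,-1],[0.0655,0.2554,0,0,0,-0.0684,-1],[0.0655,0.2554,0,0,0,-0.0684,-1]],
])

```text
time: 8.7
tool_pos: [0.591, 0.0852, 0.1047]
tcp_rot: [-0.164, -3.136, 0.001]
wrist_force: [-0.1, 0.2, -0.2]
width: 1.0
grip_force: 0.0
```

```bash
python3 g.py .5925,.0857,.1,84 .5925,.0857,.032,84
```

```text
t 8.7 p [0.591  0.0852 0.1047] w 1.0 gf 0.0 F [-0.1  0.2 -0.2]
.5925,.0857,.1,84 [-0.0024, 0.0011, 0.0079, -0.0003, -0.0005, 0.0001]
.5925,.0857,.032,84 [-0.0026, 0.0011, 0.1212, -0.0003, -0.0005, 0.0001]
```

Request:
play_rows([
  [[-0.001,0.001,0.05,0,0,0,-1],[-0.001,0.001,0.12,0,0,0,-1],[-0.001,0.001,0.12,0,0,0,-1],[-0.001,0.001,0.12,0,0,0,1],[-0.001,0.001,0.12,0,0,0,1],[-0.001,0.001,0.12,0,0,0,1],[-0.001,0.001,0.12,0,0,0,1],[-0.001,0.001,0.12,0,0,0,1]],
], force=25)

```text
time: 9.5
tool_pos: [0.5941, 0.0858, 0.0374]
tcp_rot: [0.164, 3.134, -0.001]
wrist_force: [-4.0, -1.2, 11.7]
width: 0.464
grip_force: 25.4
```

Request:
play_rows([
  [[0,0,0,0,0,0,1],[0,0,0,0,0,0,1],[0,0,0,0,0,0,1],[0,0,-0.03,0,0,0,1],[0,0,-0.09,0,0,0,1],[0,0,-0.16,0,0,0,1],[0,0,-0.23,0,0,0,1],[0,0,-0.3,0,0,0,1]],
])

```text
time: 10.3
tool_pos: [0.5921, 0.0863, 0.2164]
tcp_rot: [0.164, 3.136, 0.001]
wrist_force: [-0.1, 0.2, -2.4]
width: 0.459
grip_force: 27.8
```

```bash
python3 g.py .5600,.2680,.225,84; python3 -c "
from m import *
t=bot.read_camera('top');s=bot.read_camera('scene')
p=bot.read_state()['tool_pos'];c=p-[0,0,.011]
a,b=px('top',[c])[0],px('scene',[c])[0];print(a,b)
f=lambda i,u:cv2.resize(i[int(u[1])-40:int(u[1])+40,int(u[0])-40:int(u[0])+40],(400,400),interpolation=cv2.INTER_CUBIC)
cv2.imwrite('pics/hA.png',np.hstack([f(t,a),f(s,b)]))"
```

```text
t 10.3 p [0.5921 0.0863 0.2164] w 0.459 gf 27.8 F [-0.1  0.2 -2.4]
.5600,.2680,.225,84 [0.0849, 0.2955, -0.0144, 0.0001, 0.0004, -0.0]
[239.71647616 192.19601636] [380.38943307 198.49967205]
```

View pics/hA.png

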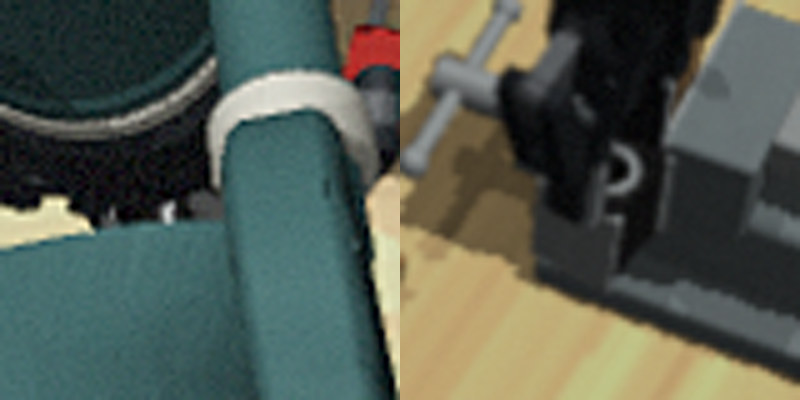

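The arm hides the top view. The scene view shows A held between the fingers, with the right half of its ring visible at crop (617,169). I'll cast that onto the expected ring height.

```bash
python3 - <<'E'
from h import *
for z in(.219,.223,.227): print(plane("scene",[(383.0,191.3)],z))
print("foot/old ring scene", plane("scene",[(371,250)],.044))
o,d=ray("scene",[(383,191.3)]); print(o,d)
K,D,r,t=cam("scene"); print(px("scene",[[.592,.086,.223],[.593,.086,.223],[.592,.087,.223],[.592,.086,.224]]))
E
```

```text
[[0.59553455 0.10043927 0.219     ]]
[[0.59674562 0.09697723 0.223     ]]
[[0.59795669 0.09351518 0.227     ]]
foot/old ring scene [[0.59499062 0.08374528 0.044     ]]
[ 0.80780686 -0.50637577  0.92010606] [[-0.2261272   0.6464215  -0.74686683]]
[[378.22916274 194.06363837]
 [378.70259741 194.26555772]
 [378.4612953  193.72346615]
 [378.28005573 193.71161552]]
```

```bash
python3 - <<'E'
from h import *
from scipy.optimize import least_squares
obs=np.array([(608,169.5),(612,287),(537,272),(620,215)]);uv=(obs-[400,0]+.5)/5-.5+[340,158]
def loc(a,w):
    Y=np.array([np.cos(a),np.sin(a),0]);X=np.array([-Y[1],Y[0]*1,0])*-1  # X ~ +x world
    return np.array([[0,0,.022], X*.018-Y*w+[0,0,-.021], -X*.018-Y*w+[0,0,-.021], X*.018-Y*w+[0,0,.021]])
c0=np.array([.5921,.0863,.201])
L=loc(np.radians(84),.021)
print((px("scene",c0+L)-uv).round(1))
s=least_squares(lambda d:(px("scene",c0+d+L)-uv).ravel(),[0,0,0]); print((s.x*1000).round(1),s.fun.round(1))
s=least_squares(lambda d:np.r_[(px("scene",c0+[d[0],0,d[1]]+L)-uv).ravel()],[0,0]); print((s.x*1000).round(1),s.fun.round(1))
E
```

```text
[[-2.9  2.5]
 [-3.7  4.6]
 [-4.3 -1. ]
 [-3.1  4.8]]
[ -5.6  32.7 -28.3] [ 0.5  0.3 -0.4  1.3 -0.4 -3.8  0.2  2.1]
[ 6.1 11.7] [ 0.7 -0.4 -0.2  2.  -1.  -3.6  0.5  2. ]
```

Request:
play_rows([
  [[0.085,0.2955,-0.022,0,0,0,1],[0.085,0.2955,-0.022,0,0,0,1],[0.085,0.2955,-0.022,0,0,0,1],[0.085,0.2955,-0.022,0,0,0,1],[0.085,0.2955,-0.022,0,0,0,1],[0.085,0.2955,-0.022,0,0,0,1],[0.085,0.2955,-0.022,0,0,0,1]],
])

```text
time: 11.1
tool_pos: [0.5598, 0.2671, 0.2261]
tcp_rot: [-0.165, -3.136, 0.001]
wrist_force: [-1.1, -0.2, -1.9]
width: 0.456
grip_force: 27.8
```

```bash
python3 -c "
from m import *
from g import st
st()
t=bot.read_camera('top');s=bot.read_camera('scene');st()
cv2.imwrite('pics/t1.png',t);cv2.imwrite('pics/s1.png',s)
p=bot.read_state()['tool_pos'];c=p-[0,0,.02]
a,b=px('top',[c])[0],px('scene',[c])[0];print(a,b)
f=lambda i,u:cv2.resize(i[int(u[1])-30:int(u[1])+30,int(u[0])-20:int(u[0])+20],(400,600),interpolation=cv2.INTER_CUBIC)
cv2.imwrite('pics/hA3.png',np.hstack([f(t,a),f(s,b)]))"
```

```text
t 11.1 p [0.5598 0.2671 0.2261] w 0.456 gf 27.8 F [-1.1 -0.2 -1.9]
t 11.2 p [0.56   0.2667 0.2261] w 0.458 gf 27.8 F [ 0.1 -0.1 -2. ]
[127.18807367 228.10606019] [401.07575426 139.34295514]
```

View pics/hA3.png

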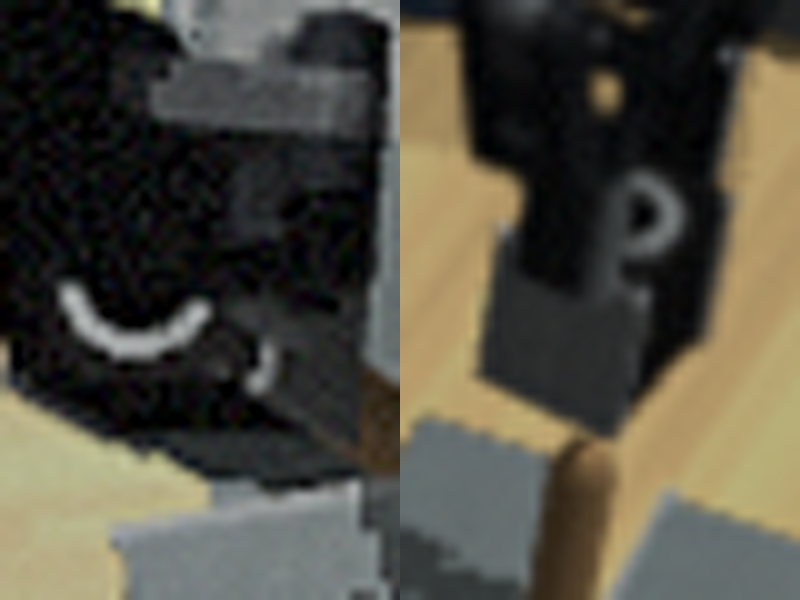

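Both views show A in the grip above the dowel. The top crop has the ring's lower arc near (135,340), the scene crop its right half near (650,215), and the dowel top below at scene crop (585,450). I'll fit the ring from both arcs.

```bash
python3 - <<'E'
from h import *
from scipy.optimize import least_squares
im={"top":(cv2.imread("pics/t1.png"),127,228),"scene":(cv2.imread("pics/s1.png"),401,139)}
win={"top":(50,270,220,365),"scene":(630,165,692,262)}
P={}
for n,(i,u,v) in im.items():
    c=cv2.cvtColor(cv2.resize(i[v-30:v+30,u-20:u+20],(400,600),interpolation=cv2.INTER_CUBIC),cv2.COLOR_BGR2GRAY)
    x0,y0,x1,y1=win[n]; o=400 if n=="scene" else 0
    w=c[y0:y1,x0-o:x1-o]; th=(95 if n=="scene" else 120) ; ys,xs=np.nonzero(w>th); print(n,len(xs),w.max())
    P[n]=np.c_[(xs+x0-o+.5)/10-.5+u-20,(ys+y0+.5)/10-.5+v-30]
def f(d,ns=("top","scene")):
    r=[]
    for n in ns:
        q=plane(n,P[n],d[2])[:,:2]; e=np.hypot(*(q-d[:2]).T)-.01135
        r.append(e/np.sqrt(len(e))*30)
    return np.concatenate(r)
s=least_squares(f,[.56,.267,.233]); print("both",s.x.round(4),np.abs(s.fun).mean())
for z in(.230,.236,.242,.248):
    for n in P:
        s=least_squares(lambda d:f([*d,z],(n,)),[.56,.267]); print(z,n,s.x.round(4),round(s.cost,6))
E
```

```text
top 3196 187
scene 1093 121
both [0.559  0.2671 0.2327] 0.0004551304905107393
0.23 top [0.5598 0.2681] 0.000307
0.23 scene [0.5581 0.27  ] 0.00036
0.236 top [0.5582 0.2659] 0.000303
0.236 scene [0.5602 0.2632] 0.000353
0.242 top [0.5567 0.2637] 0.0003
0.242 scene [0.5622 0.2564] 0.000346
0.248 top [0.5551 0.2614] 0.000297
0.248 scene [0.5643 0.2496] 0.00034
```

Request:
play_rows([
  [[-0.0016,0.001,0.0,0,0,0,1],[-0.0016,0.001,0.02,0,0,0,1],[-0.0016,0.001,0.035,0,0,0,1],[-0.0016,0.001,0.045,0,0,0,1],[-0.0016,0.001,0.05,0,0,0,1],[-0.0016,0.001,0.055,0,0,0,1],[-0.0016,0.001,0.06,0,0,0,1],[-0.0016,0.001,0.06,0,0,0,1]],
])

```text
time: 12.0
tool_pos: [0.5607, 0.2686, 0.1899]
tcp_rot: [-0.164, -3.136, 0.0]
wrist_force: [-0.0, 0.2, -2.3]
width: 0.461
grip_force: 27.8
```

```bash
python3 g.py .561,.2672,.1474,84
```

```text
t 12.0 p [0.5607 0.2686 0.1899] w 0.461 gf 27.8 F [-0.   0.2 -2.3]
.561,.2672,.1474,84 [-0.0009, -0.0022, 0.0709, -0.0001, -0.0004, 0.0]
```

No contact force with the bush about 10 mm onto the dowel. Continuing gently.

Request:
play_rows([
  [[-0.0004,-0.001,0.008,0,0,0,1],[-0.0004,-0.0012,0.016,0,0,0,1],[-0.0004,-0.0012,0.024,0,0,0,1],[-0.0004,-0.0012,0.032,0,0,0,1],[-0.0004,-0.0012,0.04,0,0,0,1],[-0.0004,-0.0012,0.048,0,0,0,1],[-0.0004,-0.0012,0.054,0,0,0,1],[-0.0004,-0.0012,0.054,0,0,0,1]],
])

```text
time: 12.8
tool_pos: [0.5605, 0.2676, 0.157]
tcp_rot: [-0.164, -3.135, 0.001]
wrist_force: [-1.0, 0.4, -1.7]
width: 0.458
grip_force: 27.8
```

```bash
python3 g.py .561,.2672,.1474,84
```

```text
t 12.8 p [0.5605 0.2676 0.157 ] w 0.458 gf 27.8 F [-1.   0.4 -1.7]
.561,.2672,.1474,84 [-0.001, -0.0006, 0.016, -0.0002, -0.0007, -0.0]
```

Request:
play_rows([
  [[-0.0005,-0.0004,0.004,0,0,0,1],[-0.0005,-0.0004,0.008,0,0,0,1],[-0.0005,-0.0004,0.011,0,0,0,1],[-0.0005,-0.0004,0.013,0,0,0,1],[-0.0005,-0.0004,0.0145,0,0,0,1],[-0.0005,-0.0004,0.0145,0,0,0,1]],
])

```text
time: 13.4
tool_pos: [0.5611, 0.2675, 0.149]
tcp_rot: [-0.164, -3.136, 0.0]
wrist_force: [-0.7, -0.8, -2.0]
width: 0.461
grip_force: 27.8
```

```bash
python3 g.py .561,.2672,.1474,84
```

```text
t 13.4 p [0.5611 0.2675 0.149 ] w 0.461 gf 27.8 F [-0.7 -0.8 -2. ]
.561,.2672,.1474,84 [0.0002, -0.0005, 0.0027, -0.0, -0.0004, -0.0]
```

Request:
play_rows([
  [[0,0,0.001,0,0,0,1],[0,0,0.002,0,0,0,1],[0,0,0.003,0,0,0,1],[0,0,0.003,0,0,0,1]],
])

```text
time: 13.8
tool_pos: [0.5613, 0.2676, 0.1478]
tcp_rot: [-0.165, -3.137, -0.0]
wrist_force: [-1.4, -1.0, 0.1]
width: 0.464
grip_force: 28.3
```

Request:
play_rows([
  [[0,0,0.001,0,0,0,1],[0,0,0.002,0,0,0,1],[0,0,0.002,0,0,0,1]],
])

```text
time: 14.1
tool_pos: [0.5615, 0.2676, 0.1477]
tcp_rot: [-0.165, -3.137, -0.0]
wrist_force: [-3.8, -1.0, 5.9]
width: 0.462
grip_force: 29.7
```

The bush is seated: z has stopped and the force has risen. Releasing and lifting clear.

Request:
play_rows([
  [[0,0,0,0,0,0,-1],[0,0,0,0,0,0,-1],[0,0,0,0,0,0,-1],[0,0,0,0,0,0,-1],[0,0,-0.05,0,0,0,-1],[0,0,-0.12,0,0,0,-1],[0,0,-0.19,0,0,0,-1],[0,0,-0.19,0,0,0,-1]],
])

```text
time: 14.9
tool_pos: [0.5653, 0.2693, 0.2687]
tcp_rot: [0.164, 3.126, 0.01]
wrist_force: [0.7, 0.2, 0.3]
width: 0.998
grip_force: 0.0
```

```bash
python3 g.py .4815,.0305,.26,78.5
```

```text
t 14.9 p [0.5653 0.2693 0.2687] w 0.998 gf 0.0 F [0.7 0.2 0.3]
.4815,.0305,.26,78.5 [0.0974, -0.4104, 0.0106, 0.0023, 0.0034, 0.0305]
```

Request:
play_rows([
  [[0.0974,-0.4104,0.0,0.0023,0.0034,0.0305,-1],[0.0974,-0.4104,0.0,0.0023,0.0034,0.0305,-1],[0.0974,-0.4104,0.0,0.0023,0.0034,0.0305,-1],[0.0974,-0.4104,0.0,0.0023,0.0034,0.0305,-1],[0.0974,-0.4104,0.25,0.0023,0.0034,0.0305,-1],[0.0974,-0.4104,0.25,0.0023,0.0034,0.0305,-1],[0.0974,-0.4104,0.25,0.0023,0.0034,0.0305,-1],[0.0974,-0.4104,0.25,0.0023,0.0034,0.0305,-1]],
])

```text
time: 15.7
tool_pos: [0.4713, 0.0275, 0.1043]
tcp_rot: [-0.315, -3.102, 0.013]
wrist_force: [-1.0, 0.5, -0.5]
width: 0.999
grip_force: 0.0
```

```bash
python3 - <<'E'
from m import *
from g import *
t=bot.read_camera('top');s=bot.read_camera('scene');st()
cv2.imwrite('pics/t2.png',t);cv2.imwrite('pics/s2.png',s)
a=cv2.resize(t[165:300,100:240],(400,386),interpolation=cv2.INTER_CUBIC)
b=cv2.resize(s[130:265,300:440],(400,386),interpolation=cv2.INTER_CUBIC)
cv2.imwrite('pics/v2.png',np.hstack([a,b]))
print("C",rel(.4815,.0305,.1,78.5),rel(.4815,.0305,.032,78.5))
E
```

```text
t 15.8 p [0.4757 0.0286 0.1087] w 1.001 gf 0.0 F [0.4 0.4 0.8]
C [-0.0091, 0.0052, 0.0143, -0.0027, -0.0049, -0.0004] [-0.0108, 0.0062, 0.1276, -0.0027, -0.0049, -0.0004]
```

View pics/v2.png

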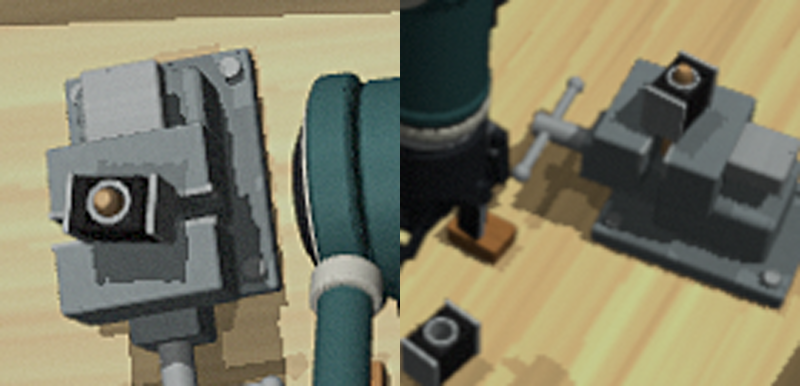

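A sits fully home on the jaws with the dowel's tip in its bore, at top crop (107,200) and scene crop (684,77). C is undisturbed at scene crop (440,335). Grasping C next.

Request:
play_rows([
  [[-0.008,0.0045,0.012,-0.0025,-0.004,0,-1],[-0.008,0.0045,0.012,-0.0025,-0.004,0,-1],[-0.008,0.0045,0.012,-0.0025,-0.004,0,-1]],
])

```text
time: 16.1
tool_pos: [0.4844, 0.0311, 0.1049]
tcp_rot: [0.313, 3.121, 0.001]
wrist_force: [-0.3, -0.1, 0.2]
width: 1.0
grip_force: 0.0
```

```bash
python3 g.py .4815,.0305,.032,78.5
```

```text
t 16.1 p [0.4844 0.0311 0.1049] w 1.0 gf 0.0 F [-0.3 -0.1  0.2]
.4815,.0305,.032,78.5 [0.0051, -0.002, 0.1215, 0.0003, 0.0015, 0.0003]
```

Request:
play_rows([
  [[0.004,-0.002,0.05,0,0.001,0,-1],[0.004,-0.002,0.12,0,0.001,0,-1],[0.004,-0.002,0.12,0,0.001,0,-1],[0.004,-0.002,0.12,0,0.001,0,1],[0.004,-0.002,0.12,0,0.001,0,1],[0.004,-0.002,0.12,0,0.001,0,1],[0.004,-0.002,0.12,0,0.001,0,1],[0.004,-0.002,0.12,0,0.001,0,1]],
], force=25)

```text
time: 16.9
tool_pos: [0.4825, 0.0299, 0.0345]
tcp_rot: [0.314, 3.123, 0.002]
wrist_force: [-2.5, 1.6, 8.2]
width: 0.57
grip_force: 25.1
```

Request:
play_rows([
  [[0,0,0,0,0,0,1],[0,0,0,0,0,0,1],[0,0,-0.04,0,0,0,1],[0,0,-0.1,0,0,0,1],[0,0,-0.16,0,0,0,1],[0,0,-0.2,0,0,0,1],[0,0,-0.2,0,0,0,1]],
])

```text
time: 17.6
tool_pos: [0.4844, 0.0297, 0.1571]
tcp_rot: [0.314, 3.116, 0.002]
wrist_force: [0.3, -0.4, -1.9]
width: 0.555
grip_force: 29.0
```

```bash
python3 g.py .483,-.316,.15,87
```

```text
t 17.6 p [0.4844 0.0297 0.1571] w 0.555 gf 29.0 F [ 0.3 -0.4 -1.9]
.483,-.316,.15,87 [-0.1124, -0.5651, 0.0116, 0.0006, 0.0031, -0.0472]
```

Request:
play_rows([
  [[-0.1124,-0.5651,0.0,0,0,-0.047,1],[-0.1124,-0.5651,0.0,0,0,-0.047,1],[-0.1124,-0.5651,0.0,0,0,-0.047,1],[-0.1124,-0.5651,0.0,0,0,-0.047,1],[-0.1124,-0.5651,0.0,0,0,-0.047,1],[-0.1124,-0.5651,0.0,0,0,-0.047,1],[-0.1124,-0.5651,0.0,0,0,-0.047,1],[-0.1124,-0.5651,0.0,0,0,-0.047,1]],
])

```text
time: 18.4
tool_pos: [0.4782, -0.3218, 0.1504]
tcp_rot: [-0.091, -3.139, 0.004]
wrist_force: [0.1, 0.2, -1.1]
width: 0.556
grip_force: 29.0
```

```bash
python3 g.py .483,-.316,.05,87
```

```text
t 18.4 p [ 0.4782 -0.3218  0.1504] w 0.556 gf 29.0 F [ 0.1  0.2 -1.1]
.483,-.316,.05,87 [-0.0076, 0.0106, 0.1674, -0.0009, -0.0003, -0.0017]
```

Request:
play_rows([
  [[-0.0076,0.0106,0.06,0,0,0,1],[-0.0076,0.0106,0.12,0,0,0,1],[-0.0076,0.0106,0.15,0,0,0,1],[-0.0076,0.0106,0.165,0,0,0,1],[-0.0076,0.0106,0.165,0,0,0,1],[-0.0076,0.0106,0.165,0,0,0,1]],
])

```text
time: 19.0
tool_pos: [0.484, -0.31, 0.0526]
tcp_rot: [-0.083, -3.14, 0.0]
wrist_force: [0.8, -0.5, -1.5]
width: 0.553
grip_force: 29.0
```

```bash
python3 g.py .483,-.316,.038,87
```

```text
t 19.0 p [ 0.484  -0.31    0.0526] w 0.553 gf 29.0 F [ 0.8 -0.5 -1.5]
.483,-.316,.038,87 [0.0012, -0.01, 0.0243, -0.0001, -0.0002, -0.0001]
```

Request:
play_rows([
  [[0,-0.008,0.008,0,0,0,1],[0,-0.008,0.014,0,0,0,1],[0,-0.008,0.018,0,0,0,1],[0,-0.008,0.021,0,0,0,1],[0,-0.008,0.022,0,0,0,1],[0,-0.008,0.023,0,0,0,1],[0,-0.008,0.024,0,0,0,1]],
])

```text
time: 19.7
tool_pos: [0.4833, -0.3149, 0.0388]
tcp_rot: [-0.083, -3.139, -0.0]
wrist_force: [-3.1, 2.1, 10.6]
width: 0.558
grip_force: 30.4
```

On the floor (10 N contact). Release and lift.

Request:
play_rows([
  [[0,0,0,0,0,0,-1],[0,0,0,0,0,0,-1],[0,0,0,0,0,0,-1],[0,0,0,0,0,0,-1],[0,0,-0.06,0,0,0,-1],[0,0,-0.13,0,0,0,-1],[0,0,-0.15,0,0,0,-1],[0,0,-0.15,0,0,0,-1]],
])

```text
time: 20.5
tool_pos: [0.4853, -0.3161, 0.1305]
tcp_rot: [0.083, 3.137, -0.005]
wrist_force: [-0.1, 0.3, -0.7]
width: 1.004
grip_force: 0.0
```

```bash
python3 - <<'E'
from m import *
from g import *
t=bot.read_camera('top');s=bot.read_camera('scene');st()
cv2.imwrite('pics/t3.png',t);cv2.imwrite('pics/s3.png',s)
for n,i,c in(("top",t,(341,217)),("scene",s,(331,304))):
    for q in plates(i,n,c,.044): print(n,q)
print("B",rel(.583,-.0745,.125,71.5))
E
```

```text
t 20.6 p [ 0.4828 -0.3144  0.1266] w 1.004 gf 0.0 F [-0.8 -0.3 -1. ]
top (np.int32(17297), np.int32(264), np.int32(221), array([ 0.6115, -0.0695,  0.044 ]))
top (np.int32(2670), np.int32(84), np.int32(81), array([ 0.5862, -0.0735,  0.044 ]))
top (np.int32(1737), np.int32(35), np.int32(112), array([ 0.5787, -0.0974,  0.044 ]))
top (np.int32(1646), np.int32(45), np.int32(45), array([ 0.5728, -0.109 ,  0.044 ]))
scene (np.int32(1135), np.int32(77), np.int32(81), array([ 0.5938, -0.0496,  0.044 ]))
scene (np.int32(1834), np.int32(75), np.int32(67), array([ 0.5862, -0.0736,  0.044 ]))
scene (np.int32(1061), np.int32(77), np.int32(74), array([ 0.5783, -0.0971,  0.044 ]))
B [-0.1456, 0.4081, 0.0026, 0.0001, -0.0008, 0.0859]
```

Request:
play_rows([
  [[-0.1505,0.41,0.0,0,0,0.083,-1],[-0.1505,0.41,0.0,0,0,0.083,-1],[-0.1505,0.41,0.0,0,0,0.083,-1],[-0.1505,0.41,0.0,0,0,0.083,-1],[-0.1505,0.41,0.0,0,0,0.083,-1],[-0.1505,0.41,0.0,0,0,0.083,-1],[-0.1505,0.41,0.0,0,0,0.083,-1],[-0.1505,0.41,0.0,0,0,0.083,-1]],
])

```text
time: 21.4
tool_pos: [0.5851, -0.074, 0.1254]
tcp_rot: [-0.488, -3.098, 0.001]
wrist_force: [-0.5, -0.1, 0.0]
width: 0.998
grip_force: 0.0
```

```bash
python3 g.py .586,-.0735,.032,72
```

```text
t 21.4 p [ 0.5851 -0.074   0.1254] w 0.998 gf 0.0 F [-0.5 -0.1  0. ]
.586,-.0735,.032,72 [-0.0021, 0.0015, 0.1557, -0.0004, -0.0017, 0.0005]
```

Request:
play_rows([
  [[-0.0015,0.001,0.07,0,0,0,-1],[-0.0015,0.001,0.12,0,0,0,-1],[-0.0015,0.001,0.154,0,0,0,-1],[-0.0015,0.001,0.154,0,0,0,-1],[-0.0015,0.001,0.154,0,0,0,1],[-0.0015,0.001,0.154,0,0,0,1],[-0.0015,0.001,0.154,0,0,0,1],[-0.0015,0.001,0.154,0,0,0,1]],
], force=25)

```text
time: 22.2
tool_pos: [0.5893, -0.0744, 0.038]
tcp_rot: [0.49, 3.101, -0.001]
wrist_force: [-1.7, -1.2, 5.6]
width: 0.56
grip_force: 26.5
```

Request:
play_rows([
  [[0,0,0,0,0,0,1],[0,0,0,0,0,0,1],[0,0,0,0,0,0,1],[0,0,-0.04,0,0,0,1],[0,0,-0.1,0,0,0,1],[0,0,-0.16,0,0,0,1],[0,0,-0.2,0,0,0,1],[0,0,-0.2,0,0,0,1]],
])

```text
time: 23.0
tool_pos: [0.5915, -0.0743, 0.1613]
tcp_rot: [0.489, 3.094, -0.0]
wrist_force: [0.8, -0.3, -1.9]
width: 0.562
grip_force: 27.2
```

```bash
python3 g.py .583,-.308,.15,87
```

```text
t 23.0 p [ 0.5915 -0.0743  0.1613] w 0.562 gf 27.2 F [ 0.8 -0.3 -1.9]
.583,-.308,.15,87 [-0.1065, -0.3749, 0.0193, 0.0001, 0.0031, -0.0832]
```

Request:
play_rows([
  [[-0.1065,-0.375,0.0,0,0,-0.083,1],[-0.1065,-0.375,0.0,0,0,-0.083,1],[-0.1065,-0.375,0.0,0,0,-0.083,1],[-0.1065,-0.375,0.0,0,0,-0.083,1],[-0.1065,-0.375,0.0,0,0,-0.083,1],[-0.1065,-0.375,0.0,0,0,-0.083,1],[-0.1065,-0.375,0.0,0,0,-0.083,1],[-0.1065,-0.375,0.0,0,0,-0.083,1]],
])

```text
time: 23.8
tool_pos: [0.5783, -0.3061, 0.1537]
tcp_rot: [-0.082, -3.137, -0.003]
wrist_force: [-0.1, 0.1, -0.9]
width: 0.558
grip_force: 27.3
```

```bash
python3 g.py .583,-.308,.055,87
```

```text
t 23.8 p [ 0.5783 -0.3061  0.1537] w 0.558 gf 27.3 F [-0.1  0.1 -0.9]
.583,-.308,.055,87 [-0.0085, -0.0031, 0.1645, 0.0005, -0.0011, -0.0001]
```

Request:
play_rows([
  [[-0.006,-0.003,0.06,0,0,0,1],[-0.006,-0.003,0.12,0,0,0,1],[-0.006,-0.003,0.15,0,0,0,1],[-0.006,-0.003,0.165,0,0,0,1],[-0.006,-0.003,0.165,0,0,0,1],[-0.006,-0.003,0.165,0,0,0,1]],
])

```text
time: 24.4
tool_pos: [0.5833, -0.3089, 0.057]
tcp_rot: [-0.082, -3.14, 0.001]
wrist_force: [0.1, -0.4, -1.7]
width: 0.553
grip_force: 27.3
```

```bash
python3 g.py .583,-.308,.042,87
```

```text
t 24.4 p [ 0.5833 -0.3089  0.057 ] w 0.553 gf 27.3 F [ 0.1 -0.4 -1.7]
.583,-.308,.042,87 [0.0005, 0.0015, 0.025, -0.0001, -0.0001, 0.0001]
```

Request:
play_rows([
  [[0,0,0.008,0,0,0,1],[0,0,0.014,0,0,0,1],[0,0,0.018,0,0,0,1],[0,0,0.021,0,0,0,1],[0,0,0.023,0,0,0,1],[0,0,0.025,0,0,0,1],[0,0,0.025,0,0,0,1]],
])

```text
time: 25.1
tool_pos: [0.5824, -0.3093, 0.0421]
tcp_rot: [-0.083, -3.139, -0.001]
wrist_force: [-3.3, 2.6, 5.2]
width: 0.558
grip_force: 28.0
```

On the floor. Release, lift, and check.

Request:
play_rows([
  [[0,0,0,0,0,0,-1],[0,0,0,0,0,0,-1],[0,0,0,0,0,0,-1],[0,0,0,0,0,0,-1],[0,0,-0.06,0,0,0,-1],[0,0,-0.13,0,0,0,-1],[0,0,-0.2,0,0,0,-1],[0,0,-0.3,0,0,0,-1]],
])

```text
time: 25.9
tool_pos: [0.5815, -0.3088, 0.2108]
tcp_rot: [-0.083, -3.136, -0.003]
wrist_force: [1.5, 0.5, -0.1]
width: 1.003
grip_force: 0.0
```

Request:
play_rows([
  [[0.05,0.3,-0.1,0,0,0,-1],[0.05,0.3,-0.1,0,0,0,-1],[0.05,0.3,-0.1,0,0,0,-1],[0.05,0.3,-0.1,0,0,0,-1],[0.05,0.3,-0.1,0,0,0,-1],[0.05,0.3,-0.1,0,0,0,-1]],
])

```text
time: 26.5
tool_pos: [0.5625, -0.1274, 0.2716]
tcp_rot: [-0.08, -3.14, 0.001]
wrist_force: [-0.6, 0.2, -0.4]
width: 1.001
grip_force: 0.0
```

```bash
python3 - <<'E'
from g import *
t=bot.read_camera('top');s=bot.read_camera('scene');st()
o=np.hstack([t[120:400,100:540],s[130:410,160:520]]); cv2.imwrite('pics/end.png',o)
E
```

```text
t 26.6 p [ 0.5621 -0.1287  0.2703] w 1.0 gf 0.0 F [-0.5  0.4  0.1]
```

View pics/end.png

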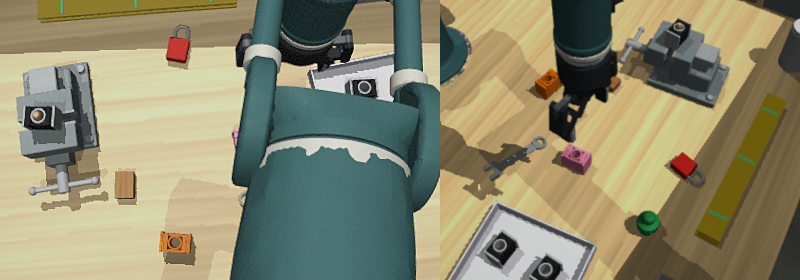

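The picture shows A on the dowel at (40,117) and (680,30), and both hard bushes upright on the tray floor at (503,248) and (547,268). The bystanders have not moved. Handing in.

```bash
python3 -c "
from workcell import bot
print(bot.finish_job())"
```

```text
the job is handed in; nothing more can be done
None
```

The job is handed in: the soft bush rests on the vice jaws over the dowel, both hard bushes stand on the scrap tray's floor, and nothing else on the bench was moved, at 26.6 s of the 72 s allowed.

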